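# Set a nested film carrier over a phone and lift off only its dust cover

### The arm

A 7-joint arm with a two-finger parallel gripper is mounted at the origin on the work surface. World frame = base frame: x ahead of the robot, y to its left, z up, the work surface at z = 0. Lengths are in m, angles in rad, forces in N, time in s.
With the tool pointing down it reaches from about 0.425 to 0.875 m from the base axis. Payload 8.4 kg.
Tool frame: the origin (TCP) lies midway between the tips of the shut fingers; the grasp point (between the pads) lies 19 mm behind it (env.tcp_to_grasp is the distance from the TCP to the grasp point, in m); z points along the fingers, y is the line along which they close (so a half turn about z gives the same grasp; the last joint's range is limited). The gripper opens to 87 mm and grips with 3 to 60 N. Pads are 19 mm wide; open, the fingers measure 117 mm over their backs; the gripper's body (75 mm by 190 mm) begins 51 mm behind the grasp point.
Start: joints at [-0.099, 0.333, 0.04, 1.465, -0.013, 1.343, -0.059], TCP at [0.65, -0, 0.223] pointing down, gripper open.
Joint ranges: [-2.58, 2.58], [-0.38, 2.09], [-1.3, 1.39], [0.25, 2.4], [-1.5, 4.64], [0.08, 2.09], [-2.65, 2.65]. Speed limits (rad/s): [2.22, 2.22, 2.79, 2.79, 3.14, 3.14, 3.14].

### API

Orientations are given as a unit quaternion [w, x, y, z].
In Python, from workcell import env, viewer, ticket gives the robot as it stands.
- The arm moves only by the tool move_arm, never from a script. Its argument "rows" is a list of rows, each a list of 3 entries, a list of its own where there are three numbers: the shift along the tool's x, y, z scaled (see below), then the turn, a rotation vector about the tool's x, y, z scaled (see below), then the finger opening in mm, from 0 to 87. A call has 1 to 20 rows; each row is the pose to reach, as a shift and turn from the pose commanded when the call began, along the tool's axes at that moment; what a row does not reach only later rows make up. The controller multiplies each number of a shift by 100 mm and each number of a turn by 90 degrees. A row lasts 1/8 s, in which the tool goes at most 62.5 mm and 10.7 degrees, less where a joint would pass 70% of its speed; a pose out of reach is approached as far as the arm can. A call with a number of a shift or a turn outside -1 to 1 is refused whole. A call with a gripper value outside its range is refused whole. The fingers move at their own pace and stop on an object; "force" is the grip in N (left out, the last holds). Time passes only in rows, so rows that repeat a pose let the fingers close. It gives the time, the measured TCP pose, the force, the opening and the grip force at its end, in the units of the state.
- env.sense(): the state, without advancing time (a new reading comes with each control period).
- viewer.read_camera(name): name is "scene" or "side" or "wrist"; returns (picture, depth): 480x640x3 uint8, blue, green, red; 480x640 float32, m along the optical axis (not along the pixel's ray), 0 where there is no reading.
- viewer.get_calibration(name): a dict with "vfov" (degrees; the focal length in pixels is half the picture's height over the tangent of half this angle, whatever the lens; pixels are square), "cx", "cy" (the principal point, pixels), "world_from_camera" (4x4, takes a point from camera to world coordinates); the wrist camera has in their place "T_tool_cam" (4x4, takes a point from camera to tool coordinates, whose origin is the TCP and whose axes are the flange's). Camera axes: x right, y down, z forward; pixel columns grow to the right and rows downward; lengths in m; the calibration is good to about 2 mm. A picture is of the moment at which its call begins: read the wrist's pose just before it. get_calibration takes no time and is no camera call.
- ticket.close_job(): hands the job in; it is judged then, once.
The state is a dict: "time_s": time; "joint_pos": joint angles; "qd": joint speeds; "joint_torque": joint torques, N m; "eef_pos": TCP position; "ee_rot": TCP orientation; "wrist_force": force on the tool from outside, world axes, zero at the start; "wrist_torque": the same for the moment, N m; "gripper_width": finger opening in m; "grip_force": force on a finger pad.
Only numpy, scipy, OpenCV 4.12 (cv2) and the standard library are available. Lean on these libraries where they do the work, as an engineer would, in place of code of your own. Each camera call takes 0.05 s, during which the arm holds its last target. There are 200 camera calls.

### The job

Pick up the blue film carrier by its post with the white dust cover still nested on it, and set the pair down gently in the alignment jig, so that the carrier lies flat and home between the guides over the phone (either end first). Then let go of the post, take the white cover by its sleeve and lift the cover alone straight up until it is fully clear of the post, leaving the carrier seated. Finish while still holding the cover in the gripper, level and still, above the phone; do not separate the two before they are seated, and leave the payment terminal, the tape roll and the bottle alone.

Things in the scene. Friction and masses are not known exactly. Their poses are not given: they have to be found in the camera images.
- jig: Fixed jig: aluminium base 240 x 150 x 12 mm, long side along x, a black phone in the middle. Origin: centre of the underside, z up. Six upright guides (two per long side, one per end) bound a pocket 173 x 97 mm (x, y). They rise 15 mm above the seat; their upper 9 mm flare outward at 30 degrees (4 mm lead-in each side). Stands left or right, turned up to 0.4 rad.
- jig_seat (a point): Centre of the jig's seat, 22 mm above the counter, with the jig's axes: when home, the carrier's origin lies here and its x axis lies along the jig's x axis, either way round. The carrier rests on two black rails along the long sides; the phone lies just below.
- stand: Fixed low grey stand with a black pad, 200 x 120 x 15 mm, where the nested pair waits at the start. Origin at the centre of its underside, long side along its x.
- carrier: Loose blue film carrier (inner lid), about 0.2 kg. Origin: centre of its underside, z up. Flange 168 (x) x 92 (y) x 5 mm; raised block 136 x 60 mm up to z = 14 mm; central upright post 20 (x) by 14 mm (y) up to z = 80 mm. The post passes through the cover's sleeve, its upper 34 mm free above it: lifted by the post, the carrier bears the cover along.
- post_top (a point): Centre of the top of the carrier's post, 80 mm above the carrier's origin.
- cover: Loose white cover (outer lid), about 0.15 kg: upside-down tray 152 (x) x 76 x 15 mm, 4 mm walls. Origin: centre of its open underside, z up, 5 mm above the carrier's when nested (rim on the flange, 4 mm play). On top a sleeve, outside 40 (x) by 34 mm (y), inside 30 by 24, z = 15 to 41 mm, gripped on its outside; the post then stands between the fingers.
- sleeve_top (a point): Centre of the top of the cover's sleeve, 41 mm above the cover's origin (46 mm above the carrier's when nested). The post rises 34 mm above it when nested. The cover is clear of the post when its rim is higher than the post's top, a lift of 75 mm.
- terminal: Bystander: black payment terminal, 165 x 78 x 44 mm, loose on the counter. Origin at the centre of its underside.
- tape: Bystander: roll of white tape lying flat, 58 mm diameter, 22 mm high, loose. Origin at the centre of its underside.
- spray: Bystander: small clear bottle with a blue label, 42 mm diameter, 105 mm high, loose. Origin at the centre of its underside.
Mind the look-alikes: they are no part of the job. Leave any green, orange or red look-alike of the carrier alone.

How it is judged:
On the way:
1. the carrier is seated in the jig with the cover still nested on it (z of carrier in the frame of jig_seat between -0.003 and 0.003 m and horizontal distance between carrier and jig_seat below 0.006 m and angle between the x axis of carrier and the x axis of jig, either way round below 0.08 rad and angle between carrier's own z axis and vertical below 0.04 rad and z of cover in the frame of carrier below 0.008 m and linear speed of carrier below 0.02 m/s), for 0.2 s.
At the end, for the whole second after the job is handed in: Carrier home in the jig (within 6 mm sideways, 3 mm in height, 0.08 rad of turn, tilt under 0.04), untouched by robot and cover. Cover held by the fingers, origin over 80 mm above the carrier's, within 50 mm sideways of the seat, tilt under 0.15 rad, slower than 20 mm/s (z of carrier in the frame of jig_seat between -0.003 and 0.003 m and horizontal distance between carrier and jig_seat below 0.006 m and angle between the x axis of carrier and the x axis of jig, either way round below 0.08 rad and angle between carrier's own z axis and vertical below 0.04 rad and z of cover in the frame of carrier above 0.08 m and horizontal distance between cover and jig_seat below 0.05 m and angle between cover's own z axis and vertical below 0.15 rad and linear speed of cover below 0.02 m/s and contact force between the fingers and cover above 1 N and contact force between each of cover, the arm, the fingers and carrier below 0.1 N); the arm keeps its last pose, push and grip.
It fails at once if the cover is separated from the carrier (origin over 15 mm above the carrier's) while the carrier is not home in the jig (z of cover in the frame of carrier above 0.015 m and not (z of carrier in the frame of jig_seat between -0.003 and 0.003 m and horizontal distance between carrier and jig_seat below 0.006 m and angle between the x axis of carrier and the x axis of jig, either way round below 0.08 rad and angle between carrier's own z axis and vertical below 0.04 rad)).
It fails at once if the carrier is dropped into the jig: faster than 0.45 m/s within 30 mm above the seat (horizontal distance between carrier and jig_seat below 0.03 m and z of carrier in the frame of jig_seat below 0.03 m and linear speed of carrier above 0.45 m/s).
It fails at once if the payment terminal is moved by more than 20 mm (distance of terminal from where it was at the start of the episode above 0.02 m).
It fails at once if the tape roll is moved by more than 20 mm (distance of tape from where it was at the start of the episode above 0.02 m).
It fails at once if the bottle is moved by more than 20 mm (distance of spray from where it was at the start of the episode above 0.02 m).
It also fails if it takes over 58 s, if anything falls off the work surface, if the arm or the gripper's body presses on something with over 40 N, if the wrist force passes 120 N, or if a joint passes its speed limit or range.

## Working session

There is one attempt and no reset: what is moved stays moved. The work goes in short steps, Python scripts to look and compute and a tool call to move; the robot and the scene stay as the last step left them, time stands still between calls to the robot, and variables do not carry over. Pictures are saved under pics/ and viewed, at most 10 in all, crops included, and the job is handed in when it is done.

Besides the shell and the picture viewer there is one more tool, called after ">>>" by a JSON object that holds its "fn" and its "kwargs". move_arm: Moves the arm, as the interface text tells. Its arguments: {"type":"object","properties":{"rows":{"type":"array"},"force":{"type":"number"}},"required":["rows"]}

```bash
mkdir -p pics; ls; cat > h.py <<'E'
import numpy as np, cv2
from scipy.spatial.transform import Rotation as R
from workcell import env, viewer, ticket
def cam(name):
    s=env.sense(); im,d=viewer.read_camera(name); c=viewer.get_calibration(name)
    f=240/np.tan(np.radians(c["vfov"])/2)
    if name=="wrist":
        T=np.eye(4); q=s["ee_rot"]; T[:3,:3]=R.from_quat([q[1],q[2],q[3],q[0]]).as_matrix(); T[:3,3]=s["eef_pos"]
        T=T@np.array(c["T_tool_cam"])
    else: T=np.array(c["world_from_camera"])
    return im,d,f,c["cx"],c["cy"],T
def cloud(d,f,cx,cy,T):
    v,u=np.mgrid[:480,:640]
    P=np.stack([(u-cx)/f*d,(v-cy)/f*d,d],-1)
    return P@T[:3,:3].T+T[:3,3]
def ray(px,z,f,cx,cy,T):
    px=np.atleast_2d(px).astype(float)
    D=np.c_[(px[:,0]-cx)/f,(px[:,1]-cy)/f,np.ones(len(px))]@T[:3,:3].T
    return T[:3,3]+D*((z-T[2,3])/D[:,2])[:,None]
E
python3 - <<'E'
from h import *
ims=[]
for n in ("scene","side"):
    im,d,f,cx,cy,T=cam(n); np.savez(n,im=im,d=d,f=f,cx=cx,cy=cy,T=T); cv2.imwrite(f"pics/{n}.png",im)
    print(n,f,cx,cy,T.round(3).tolist(),(d>0).mean(), viewer.get_calibration(n).keys())
print(env.sense())
print(viewer.get_calibration("wrist"))
E
```

```text
pics
scene 527.0436971301316 309.5656827169654 233.97326373009022 [[-0.507, 0.752, -0.421, 1.092], [0.862, 0.438, -0.256, 0.316], [-0.008, -0.493, -0.87, 1.213], [0.0, 0.0, 0.0, 1.0]] 0.9960611979166667 dict_keys(['vfov', 'cx', 'cy', 'world_from_camera'])
side 572.7116444552548 323.8767542771925 239.97842196697306 [[-0.686, -0.42, 0.594, -0.257], [-0.727, 0.388, -0.566, 0.735], [0.007, -0.82, -0.572, 0.899], [0.0, 0.0, 0.0, 1.0]] 0.9898958333333333 dict_keys(['vfov', 'cx', 'cy', 'world_from_camera'])
{'time_s': 0.1, 'joint_pos': array([-0.09918201,  0.33385548,  0.03987602,  1.46618117, -0.01341614,
        1.34329456, -0.05850516]), 'qd': array([-1.27939541e-03, -3.59556637e-04, -1.57587488e-03, -2.31215493e-03,
        7.02158875e-04, -8.39345400e-05, -8.82340790e-04]), 'joint_torque': array([ 3.73962146e-03, -6.57807541e+01,  1.33961700e+00, -4.04708719e+01,
       -5.96434018e-02,  4.10120690e-02, -6.81097418e-06]), 'eef_pos': array([ 6.49576317e-01, -3.34113151e-05,  2.21739211e-01]), 'ee_rot': array([-4.90100626e-04,  7.07122481e-01,  7.07090697e-01, -5.49442703e-04]), 'wrist_force': array([-0.67780851,  0.5088882 , -0.6444476 ]), 'wrist_torque': array([ 0.02575439, -0.01708667,  0.03401604]), 'grip_force': 0.0, 'gripper_width': 0.08723137005448894}
{'vfov': 71.28144993451312, 'cx': 319.1988758738387, 'cy': 244.80135793545026, 'T_tool_cam': array([[-5.57008323e-04, -9.53103595e-01, -3.02643730e-01,
         8.36416735e-02],
       [ 9.99999843e-01, -5.11447631e-04, -2.29793823e-04,
         1.47983764e-04],
       [ 6.42308998e-05, -3.02643811e-01,  9.53103730e-01,
        -1.61312259e-01],
       [ 0.00000000e+00,  0.00000000e+00,  0.00000000e+00,
         1.00000000e+00]])}
```

View pics/scene.png

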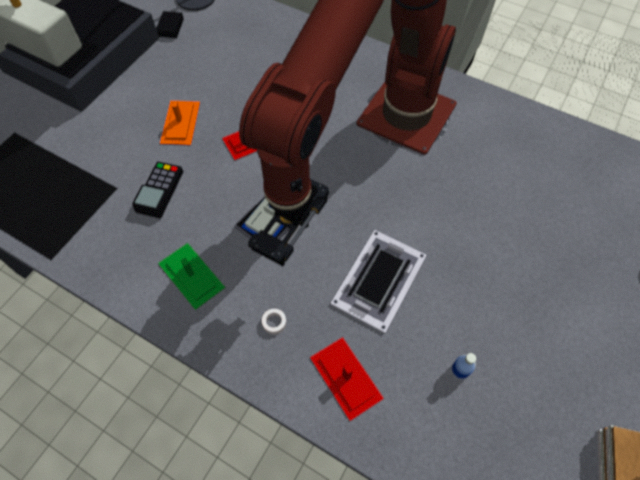

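View pics/side.png

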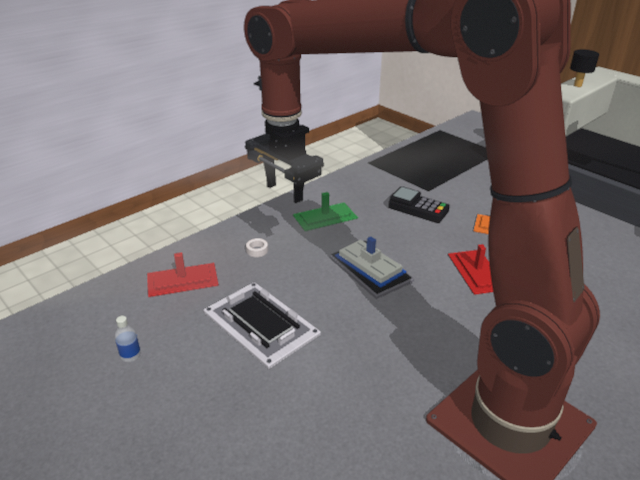

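The scene view shows the jig at about (379,282), with its lower end near the tape at (273,320) and the nested pair hidden under the gripper at (270,215). The side view shows the pair clearly, with its post at (371,245) and the jig at (263,322). Next I'll measure both.

```bash
cat > m.py <<'E'
from h import *
def L(n):
    z=np.load(n+".npz"); return z["im"],z["d"],float(z["f"]),float(z["cx"]),float(z["cy"]),z["T"]
def rect(P):
    r=cv2.minAreaRect((P[:,:2]*1000).astype(np.float32)); b=cv2.boxPoints(r)
    e=max((b[1]-b[0],b[2]-b[1]),key=np.linalg.norm); a=np.degrees(np.arctan2(e[1],e[0]))
    return np.round(r[0],1),np.round(r[1],1),round((a+90)%180-90,2)
for n,jc,pc in (("scene",(379,282),(270,215)),("side",(263,322),(371,262))):
    im,d,f,cx,cy,T=L(n); P=cloud(d,f,cx,cy,T); hsv=cv2.cvtColor(im,cv2.COLOR_BGR2HSV)
    H,S,V=[hsv[...,i].astype(int) for i in range(3)]
    v,u=np.mgrid[:480,:640]
    # counter level check
    near=lambda c,r:(abs(u-c[0])<r)&(abs(v-c[1])<r)
    print(n,"counter z",np.median(P[near((450,200) if n=="scene" else (120,420),10)][:,2]))
    m=(near(jc,75)&(V>165)&(S<60)).astype(np.uint8)
    k,lab,st,_=cv2.connectedComponentsWithStats(m); i=1+np.argmax(st[1:,4]); ys,xs=np.where(lab==i)
    W=ray(np.c_[xs,ys],0.012,f,cx,cy,T); zz=P[lab==i][:,2]; g=abs(zz-.012)<.006
    print(" jig rect",rect(W[g]),"z",np.percentile(zz,[10,50,90]).round(4))
    b=near(pc,50)&(H>100)&(H<130)&(S>130)&(V>40); Q=P[b]
    print(" blue n",b.sum(),"z pct",np.percentile(Q[:,2],[5,25,50,75,90,97]).round(3))
    t=Q[Q[:,2]>0.065]; print(" post",len(t),t.mean(0).round(4) if len(t) else "", t.max(0).round(4) if len(t) else "")
    w=near(pc,50)&(S<70)&(V>110)&(P[...,2]>.028)&(P[...,2]<.042); print(" cover top",w.sum(),rect(P[w]),np.median(P[w][:,2]))
    fl=b&(P[...,2]<.03); print(" flange",fl.sum(),rect(P[fl]))
    for nm,c in (("tape",(273,320) if n=="scene" else (257,247)),("term",(158,190) if n=="scene" else (418,205)),("spray",(464,366) if n=="scene" else (127,340))):
        print(" ",nm,P[c[1],c[0]].round(3))
im=L("side")[0]; cv2.imwrite("pics/crop.png",np.hstack([cv2.resize(im[225:300,325:425],(400,300),interpolation=cv2.INTER_CUBIC),cv2.resize(im[280:365,200:325],(400,300),interpolation=cv2.INTER_CUBIC)]))
E
python3 m.py
```

```text
scene counter z 0.0016026374789508413
 jig rect (array([532. , 176.6]), array([238.3, 148.8]), np.float32(0.33)) z [0.0097 0.013  0.0171]
 blue n 129 z pct [0.013 0.018 0.02  0.022 0.025 0.333]
 post 11 [ 0.7069 -0.0217  0.3264] [ 0.7219 -0.0032  0.3357]
 cover top 450 (array([ 536.1, -154.4]), array([77.2, 89.4]), np.float32(-1.54)) 0.03588329736004647
 flange 118 (array([ 564.6, -151.9]), array([ 38.4, 110.8]), np.float32(-63.84))
  tape [ 0.756  0.004 -0.001]
  term [ 0.613 -0.45   0.041]
  spray [0.657 0.437 0.076]
side counter z 0.0007242677074155157
 jig rect (array([530. , 179.6]), array([243.4, 150. ]), np.float32(0.15)) z [0.0094 0.0126 0.0269]
 blue n 274 z pct [0.015 0.017 0.02  0.021 0.024 0.096]
 post 23 [ 0.4024 -0.0335  0.1996] [0.5113 0.7353 0.8989]
 cover top 977 (array([ 504.6, -151.2]), array([ 83.4, 155. ]), np.float32(-2.69)) 0.035251734339526886
 flange 251 (array([ 477.7, -116.3]), array([174.7,  82.9]), np.float32(28.16))
  tape [0.774 0.001 0.001]
  term [ 0.588 -0.447  0.031]
  spray [0.625 0.446 0.062]
```

View pics/crop.png

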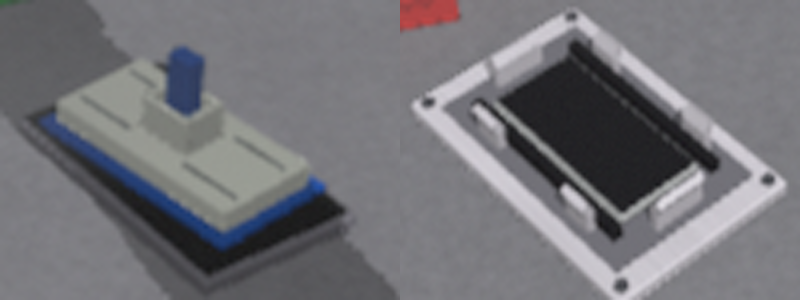

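The crop shows the cover nested on the carrier, with the post at crop pixel (185,80) and its long side along world x. The jig pocket is clear and nearly axis-aligned. I'll move above the pair and look again with the wrist camera.

>>> {"fn": "move_arm", "kwargs": {"rows": [[[-0.38,-0.36,-0.15],[0,0,0],87],[[-0.75,-0.72,-0.3],[0,0,0],87],[[-0.75,-0.72,-0.3],[0,0,0],87]]}}

```text
time_s: 0.48
eef_pos: [0.5764, -0.0793, 0.2542]
ee_rot: [0.001, 0.709, 0.705, 0.0]
wrist_force: [0.4, 1.1, 0.2]
gripper_width: 0.087
grip_force: 0.0
```

>>> {"fn": "move_arm", "kwargs": {"rows": [[[-0.38,-0.36,0],[0,0,0],87],[[-0.75,-0.72,0],[0,0,0],87],[[-0.75,-0.72,0],[0,0,0],87],[[-0.75,-0.72,0],[0,0,0],87],[[-0.75,-0.72,0],[0,0,0],87]]}}

```text
time_s: 1.1
eef_pos: [0.5067, -0.1486, 0.2522]
ee_rot: [-0.0, 0.706, 0.708, -0.0]
wrist_force: [1.4, 0.5, -0.5]
gripper_width: 0.0869
grip_force: 0.0
```

```bash
cat > w.py <<'E'
from h import *
im,d,f,cx,cy,T=cam("wrist"); cv2.imwrite("pics/wrist1.png",im); P=cloud(d,f,cx,cy,T)
np.savez("wrist",im=im,d=d,f=f,cx=cx,cy=cy,T=T)
from m import rect
hsv=cv2.cvtColor(im,cv2.COLOR_BGR2HSV); H,S,V=[hsv[...,i].astype(int) for i in range(3)]
b=(H>100)&(H<130)&(S>130)&(V>40); z=P[...,2]
inb=(abs(P[...,0]-.505)<.13)&(abs(P[...,1]+.15)<.1)
s=env.sense(); print(s["eef_pos"],s["ee_rot"],s["time_s"])
t=b&inb&(z>.088)&(z<.105); print("posttop",t.sum(),P[t].mean(0),rect(P[t]))
for lo,hi,n in ((.056,.067,"sleeve"),(.03,.04,"tray")):
    w=inb&(S<80)&(V>90)&(z>lo)&(z<hi); print(n,w.sum(),rect(P[w]),np.median(z[w]))
fl=b&inb&(z<.028)&(z>.012); print("flange",fl.sum(),rect(P[fl]),np.median(z[fl]))
E
sed -i 's/^for n,jc/if __name__=="__main__":\n  for n,jc/; ' m.py; python3 - <<'E'
s=open('m.py').read().split("if __name__")[0]; open('m.py','w').write(s)
E
python3 w.py
```

```text
[ 0.50665034 -0.14875294  0.25219652] [-2.86334722e-04  7.06382421e-01  7.07830332e-01 -1.15467723e-04] 1.15
posttop 277 [ 0.50544994 -0.15189535  0.09368884] (array([ 505.5, -152.7]), array([14.1, 19.8]), np.float32(-1.56))
sleeve 472 (array([ 505.5, -152.9]), array([34.4, 40. ]), np.float32(-2.72)) 0.059994142430717545
tray 7218 (array([ 505.5, -153.1]), array([ 76.7, 152.2]), np.float32(-2.61)) 0.03413004101072331
flange 1908 (array([ 505. , -154.3]), array([ 95.2, 171. ]), np.float32(-2.72)) 0.018979452915813183
```

View pics/wrist1.png

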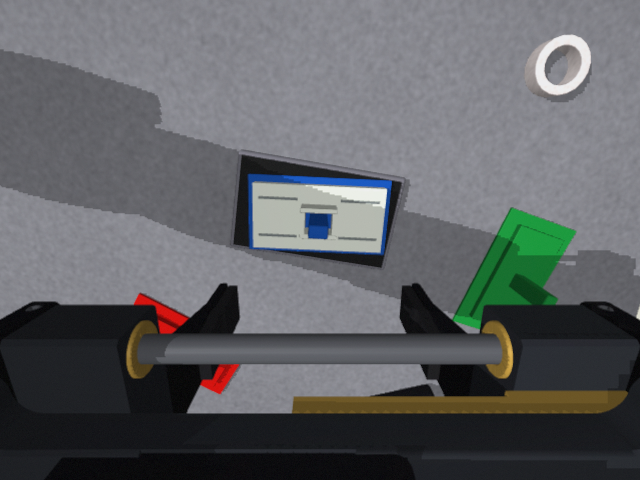

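The wrist view shows the pair cleanly: post top at (318,228), sleeve around it, and the long side turned about -2.7°. The tape at (560,65) and the red and green look-alikes are well clear. I'll descend toward the post.

>>> {"fn": "move_arm", "kwargs": {"rows": [[[-0.03,-0.01,0.4],[0,0,0.03],60],[[-0.03,-0.01,0.8],[0,0,0.03],60],[[-0.03,-0.01,1.0],[0,0,0.03],60],[[-0.03,-0.01,1.0],[0,0,0.03],60],[[-0.03,-0.01,1.0],[0,0,0.03],60],[[-0.03,-0.01,1.0],[0,0,0.03],60]]}}

```text
time_s: 1.9
eef_pos: [0.5058, -0.153, 0.1538]
ee_rot: [0.001, 0.723, 0.69, 0.001]
wrist_force: [-0.7, -0.3, 1.1]
gripper_width: 0.06
grip_force: 0.0
```

```bash
sed -i 's/wrist1/wrist2/' w.py; python3 w.py
```

```text
[ 0.50565558 -0.15305071  0.15361431] [6.71893063e-04 7.23531871e-01 6.90290459e-01 5.12006660e-04] 1.95
posttop 547 [ 0.50525202 -0.15173473  0.09359508] (array([ 505.2, -152.6]), array([14.5, 18.6]), np.float32(-2.48))
sleeve 867 (array([ 505.3, -152.6]), array([34.3, 40. ]), np.float32(-2.18)) 0.05999026006248337
tray 12181 (array([ 505.4, -152.9]), array([ 76.5, 152.3]), np.float32(-2.7)) 0.03414813330059535
flange 2839 (array([ 505.1, -154. ]), array([ 94.9, 172. ]), np.float32(-2.71)) 0.01897158670339355
```

Aligned within 0.5 mm. Next I'll go down 87 mm and grip the post.

>>> {"fn": "move_arm", "kwargs": {"rows": [[[0,0,0.3],[0,0,0],60],[[0,0,0.6],[0,0,0],60],[[0,0,0.8],[0,0,0],60],[[0,0,0.87],[0,0,0],60],[[0,0,0.87],[0,0,0],60],[[0,0,0.87],[0,0,0],10],[[0,0,0.87],[0,0,0],10],[[0,0,0.87],[0,0,0],10],[[0,0,0.87],[0,0,0],10],[[0,0,0.87],[0,0,0],10],[[0,0,0.87],[0,0,0],10]], "force": 35}}

```text
time_s: 3.32
eef_pos: [0.505, -0.153, 0.0656]
ee_rot: [0.0, 0.724, 0.69, 0.0]
wrist_force: [-0.7, 0.5, -0.1]
gripper_width: 0.0194
grip_force: 35.0
```

>>> {"fn": "move_arm", "kwargs": {"rows": [[[0,0,-0.1],[0,0,0],10],[[0,0,-0.3],[0,0,0],10],[[0,0,-0.6],[0,0,0],10],[[0,0,-0.85],[0,0,0],10],[[0,0,-1.0],[0,0,0],10],[[0,0,-1.0],[0,0,0],10],[[0,0,-1.0],[0,0,0],10]]}}

```text
time_s: 4.2
eef_pos: [0.5043, -0.1528, 0.1645]
ee_rot: [-0.001, 0.724, 0.69, -0.0]
wrist_force: [-0.4, -0.5, -3.8]
gripper_width: 0.0195
grip_force: 35.0
```

```bash
python3 - <<'E'
from h import *
from m import rect
s=env.sense(); print(s["eef_pos"],s["ee_rot"],s["gripper_width"],s["wrist_force"],s["wrist_torque"])
im,d,f,cx,cy,T=cam("wrist"); cv2.imwrite("pics/wrist3.png",im); P=cloud(d,f,cx,cy,T)
hsv=cv2.cvtColor(im,cv2.COLOR_BGR2HSV); H,S,V=[hsv[...,i].astype(int) for i in range(3)]; z=P[...,2]
inb=(abs(P[...,0]-.505)<.13)&(abs(P[...,1]+.15)<.1)
w=inb&(S<80)&(V>90)&(z>.122)&(z<.146); A=np.c_[P[w][:,:2],np.ones(w.sum())]
print("tray",w.sum(),rect(P[w]),np.median(z[w]),np.linalg.lstsq(A,z[w],rcond=None)[0])
# jig by scene and side, unobstructed edges
for n in ("scene","side"):
    im,d,f,cx,cy,T=cam(n); np.savez(n+"2",im=im,d=d,f=f,cx=cx,cy=cy,T=T)
    cv2.imwrite(f"pics/{n}2.png",im)
    hsv=cv2.cvtColor(im,cv2.COLOR_BGR2HSV); H,S,V=[hsv[...,i].astype(int) for i in range(3)]; P=cloud(d,f,cx,cy,T)
    k=(abs(P[...,0]-.531)<.14)&(abs(P[...,1]-.178)<.1)
    # guides & rails: heights above base
    for lo,hi in ((.016,.021),(.019,.024),(.031,.040)):
        q=k&(P[...,2]>lo)&(P[...,2]<hi); print(n,lo,q.sum(),rect(P[q]) if q.sum()>5 else "")
E
```

```text
[ 0.50433274 -0.1528386   0.16447611] [-6.83043514e-04  7.23570226e-01  6.90250267e-01 -4.80229185e-04] 0.019502388656598292 [-0.39949296 -0.50919789 -3.76031948] [-0.02527258  0.05566071 -0.02500252]
tray 18613 (array([ 504.8, -145.6]), array([ 62.5, 152.7]), np.float32(-2.5)) 0.13297619756624318 [-0.00267816 -0.02303441  0.13108224]
scene 0.016 1161 (array([534.8, 177.2]), array([238. , 147.8]), np.float32(0.55))
scene 0.019 1357 (array([537. , 176.5]), array([220.9, 143.5]), np.float32(0.09))
scene 0.031 235 (array([532. , 176.1]), array([194.3, 117.4]), np.float32(0.61))
side 0.016 1001 (array([529.9, 181.2]), array([143., 234.]), np.float32(-0.31))
side 0.019 1555 (array([532.5, 179.2]), array([109.4, 185.6]), np.float32(-0.77))
side 0.031 253 (array([532.9, 178.4]), array([119.1, 197.3]), np.float32(-0.27))
```

View pics/wrist3.png

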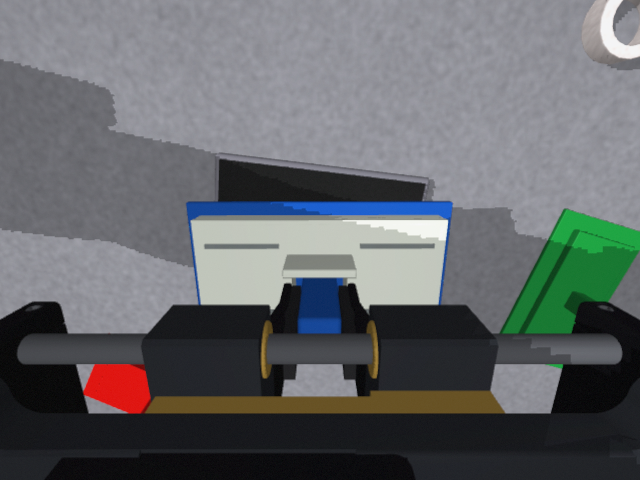

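The wrist view shows the pair lifted level, with the post at (320,300) held between the fingers and the cover still nested. I'll carry it toward the jig and straighten the yaw.

>>> {"fn": "move_arm", "kwargs": {"rows": [[[0.05,0.0,-0.1],[0,0,0],10],[[0.2,0.02,-0.25],[0,0,-0.01],10],[[0.4,0.05,-0.45],[0,0,-0.02],10],[[0.65,0.08,-0.45],[0,0,-0.031],10],[[0.9,0.1,-0.45],[0,0,-0.031],10]]}}

```text
time_s: 4.97
eef_pos: [0.5195, -0.0612, 0.2106]
ee_rot: [0.0, 0.706, 0.708, 0.0]
wrist_force: [0.8, -0.0, -2.5]
gripper_width: 0.0198
grip_force: 35.0
```

>>> {"fn": "move_arm", "kwargs": {"rows": [[[0.25,0.03,0],[0,0,0],10],[[0.5,0.06,0],[0,0,0],10],[[0.75,0.1,0],[0,0,0],10],[[0.92,0.13,0],[0,0,0],10],[[1.0,0.13,0],[0,0,0],10]]}}

```text
time_s: 5.6
eef_pos: [0.5319, 0.038, 0.2102]
ee_rot: [-0.0, 0.706, 0.708, -0.0]
wrist_force: [-0.5, -1.4, -3.1]
gripper_width: 0.0201
grip_force: 35.0
```

>>> {"fn": "move_arm", "kwargs": {"rows": [[[0.15,0,0],[0,0,0],10],[[0.3,0,0],[0,0,0],10],[[0.3,0,0],[0,0,0],10],[[0.3,0,0],[0,0,0],10],[[0.3,0,0],[0,0,0],10]]}}

```text
time_s: 6.22
eef_pos: [0.5321, 0.0657, 0.2106]
ee_rot: [0.0, 0.707, 0.707, -0.0]
wrist_force: [0.2, 0.2, -3.1]
gripper_width: 0.0198
grip_force: 35.0
```

```bash
cat > j.py <<'E'
from h import *
from m import rect
s=env.sense(); print(s["time_s"],s["eef_pos"],s["ee_rot"],s["gripper_width"])
im,d,f,cx,cy,T=cam("wrist"); cv2.imwrite("pics/wrist4.png",im); P=cloud(d,f,cx,cy,T); np.savez("wj",im=im,d=d,f=f,cx=cx,cy=cy,T=T)
hsv=cv2.cvtColor(im,cv2.COLOR_BGR2HSV); H,S,V=[hsv[...,i].astype(int) for i in range(3)]; z=P[...,2]
k=(abs(P[...,0]-.531)<.15)&(abs(P[...,1]-.178)<.1)
for lo,hi in ((.0085,.0155),(.0185,.0215),(.03,.042)):
    q=k&(z>lo)&(z<hi); print(lo,q.sum(),rect(P[q]), np.percentile(P[q],[0.3,99.7],axis=0).round(4).tolist())
q=k&(z>.03)&(z<.042); v,u=np.where(q); n,l,st,c=cv2.connectedComponentsWithStats(q.astype(np.uint8))
for i in range(1,n):
    if st[i,4]>15: print("guide",st[i,4],P[l==i].mean(0).round(4),np.ptp(P[l==i],axis=0).round(4),c[i].round())
c=k&(z>.10)&(z<.2)&(H>100)&(H<130)&(S>130); print("blue held",rect(P[c]),np.median(z[c]))
t=(abs(P[...,0]-.53)<.1)&(z>.15)&(z<.19)&(S<80)&(V>90); print("tray",rect(P[t]),np.median(z[t]))
E
python3 j.py
```

```text
6.225 [0.53207745 0.06567589 0.21059344] [ 1.05665575e-04  7.06940661e-01  7.07272852e-01 -6.78336745e-05] 0.019800429098280156
0.0085 20533 (array([534.2, 176.8]), array([239.5, 149.7]), np.float32(0.28)) [[0.4153, 0.1027, 0.0089], [0.653, 0.2509, 0.0149]]
0.0185 12532 (array([532.4, 180.5]), array([102.9, 178.5]), np.float32(-0.97)) [[0.4517, 0.1304, 0.0185], [0.6203, 0.2251, 0.0215]]
0.03 1991 (array([534.1, 177. ]), array([194.1, 117.3]), np.float32(0.0)) [[0.4376, 0.1184, 0.0301], [0.6308, 0.2354, 0.0371]]
guide 317 [0.4842 0.2307 0.0336] [0.0241 0.0095 0.0075] [265.  43.]
guide 316 [0.5839 0.2309 0.0336] [0.024  0.0094 0.0076] [377.  42.]
guide 444 [0.4423 0.1771 0.0335] [0.0099 0.0395 0.007 ] [223. 107.]
guide 457 [0.626  0.1775 0.0335] [0.0099 0.04   0.0071] [419. 107.]
guide 224 [0.4848 0.1225 0.0336] [0.024  0.0087 0.0071] [271. 167.]
guide 230 [0.5843 0.1226 0.0337] [0.0243 0.0087 0.0071] [372. 167.]
blue held (array([532.1,  94.9]), array([167.6,  33.6]), np.float32(0.07)) 0.16404246593054927
tray (array([532.7,  76.9]), array([166.9,  70.4]), np.float32(0.21)) 0.17906397015735448
```

View pics/wrist4.png

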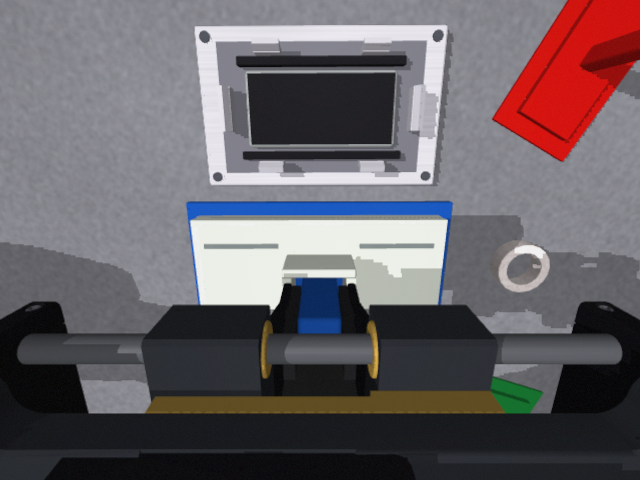

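The wrist view shows the jig pocket centred at about (322,108), square with the held carrier. The guides put its centre at (0.5342, 0.1767). Next I'll go over it and down to hover.

>>> {"fn": "move_arm", "kwargs": {"rows": [[[0.2,0.01,0],[0,0,0],10],[[0.45,0.02,0],[0,0,0],10],[[0.7,0.02,0],[0,0,0],10],[[0.9,0.02,0],[0,0,0],10],[[1.0,0.02,0],[0,0,0],10],[[1.0,0.02,0],[0,0,0],10]]}}

```text
time_s: 7.02
eef_pos: [0.5338, 0.1666, 0.2104]
ee_rot: [-0.0, 0.706, 0.708, -0.0]
wrist_force: [-0.1, -0.3, -3.8]
gripper_width: 0.0198
grip_force: 35.0
```

>>> {"fn": "move_arm", "kwargs": {"rows": [[[0.11,0,0],[0,0,0],10],[[0.11,0,0.2],[0,0,0],10],[[0.11,0,0.45],[0,0,0],10],[[0.11,0,0.7],[0,0,0],10],[[0.11,0,0.85],[0,0,0],10],[[0.11,0,0.9],[0,0,0],10],[[0.11,0,0.9],[0,0,0],10],[[0.11,0,0.9],[0,0,0],10],[[0.11,0,0.9],[0,0,0],10]]}}

```text
time_s: 8.15
eef_pos: [0.5342, 0.1776, 0.1213]
ee_rot: [0.0, 0.707, 0.708, 0.001]
wrist_force: [-0.3, -0.8, -3.3]
gripper_width: 0.0194
grip_force: 35.0
```

>>> {"fn": "move_arm", "kwargs": {"rows": [[[-0.01,0,0.08],[0,0,0],10],[[-0.01,0,0.16],[0,0,0],10],[[-0.01,0,0.24],[0,0,0],10],[[-0.01,0,0.3],[0,0,0],10],[[-0.01,0,0.35],[0,0,0],10],[[-0.01,0,0.4],[0,0,0],10],[[-0.01,0,0.44],[0,0,0],10],[[-0.01,0,0.46],[0,0,0],10],[[-0.01,0,0.46],[0,0,0],10]]}}

```text
time_s: 9.28
eef_pos: [0.5338, 0.1764, 0.0745]
ee_rot: [-0.0, 0.707, 0.708, -0.0]
wrist_force: [-0.4, 0.7, -2.9]
gripper_width: 0.0198
grip_force: 35.0
```

>>> {"fn": "move_arm", "kwargs": {"rows": [[[0,0,0.01],[0,0,0],10],[[0,0,0.02],[0,0,0],10],[[0,0,0.03],[0,0,0],10],[[0,0,0.03],[0,0,0],10],[[0,0,0.03],[0,0,0],10]]}}

```text
time_s: 9.9
eef_pos: [0.5339, 0.1765, 0.0726]
ee_rot: [0.0, 0.707, 0.708, 0.0]
wrist_force: [-4.2, -1.8, 6.6]
gripper_width: 0.0197
grip_force: 35.0
```

In contact at the expected height. Release, then rise clear of the post: at the 87 mm opening the fingers can then straddle the sleeve.

>>> {"fn": "move_arm", "kwargs": {"rows": [[[0,0,0],[0,0,0],21],[[0,0,0],[0,0,0],26],[[0,0,0],[0,0,0],40],[[0,0,0],[0,0,0],70],[[0,0,0],[0,0,0],70],[[0,0,-0.2],[0,0,0],70],[[0,0,-0.5],[0,0,0],70],[[0,0,-0.8],[0,0,0],70],[[0,0,-0.8],[0,0,0],70],[[0,0,-0.8],[0,0,0],70]]}}

```text
time_s: 11.15
eef_pos: [0.5335, 0.1763, 0.151]
ee_rot: [-0.0, 0.707, 0.708, -0.0]
wrist_force: [0.5, 0.6, -0.4]
gripper_width: 0.0698
grip_force: 0.0
```

```bash
cat > k.py <<'E'
from h import *
from m import rect
s=env.sense(); print(s["time_s"],s["eef_pos"],s["ee_rot"],s["gripper_width"],s["wrist_force"])
im,d,f,cx,cy,T=cam("wrist"); cv2.imwrite("pics/wrist5.png",im); P=cloud(d,f,cx,cy,T)
hsv=cv2.cvtColor(im,cv2.COLOR_BGR2HSV); H,S,V=[hsv[...,i].astype(int) for i in range(3)]; z=P[...,2]
k=(abs(P[...,0]-.534)<.1)&(abs(P[...,1]-.177)<.06)
b=(H>100)&(H<130)&(S>130)&(V>40)
for n,m in (("flange",k&b&(z>.02)&(z<.033)),("post",k&b&(z>.095)&(z<.11)),("sleeve",k&(S<80)&(V>90)&(z>.062)&(z<.074)),("tray",k&(S<80)&(V>90)&(z>.038)&(z<.046))):
    if m.sum()<10: print(n,m.sum()); continue
    Q=P[m]; A=np.c_[Q[:,:2],np.ones(len(Q))]; print(n,m.sum(),rect(Q),np.median(Q[:,2]).round(4),np.linalg.lstsq(A,Q[:,2],rcond=None)[0][:2].round(3))
E
python3 k.py
```

```text
11.15 [0.53351549 0.17632501 0.15098704] [-1.26513964e-04  7.06550444e-01  7.07662605e-01 -3.03550774e-04] 0.06979746931541075 [ 0.50779193  0.62065197 -0.43953252]
flange 2574 (array([534. , 177.1]), array([167.9,  91. ]), np.float32(0.14)) 0.026 [-0.001 -0.004]
post 588 (array([534., 177.]), array([19.2, 14. ]), np.float32(0.66)) 0.101 [ 0.004 -0.135]
sleeve 930 (array([533.8, 176.8]), array([40.1, 33.9]), np.float32(0.27)) 0.0669 [ 0.001 -0.019]
tray 12886 (array([534. , 176.3]), array([152.7,  76.7]), np.float32(0.06)) 0.0411 [-0.    -0.001]
```

View pics/wrist5.png

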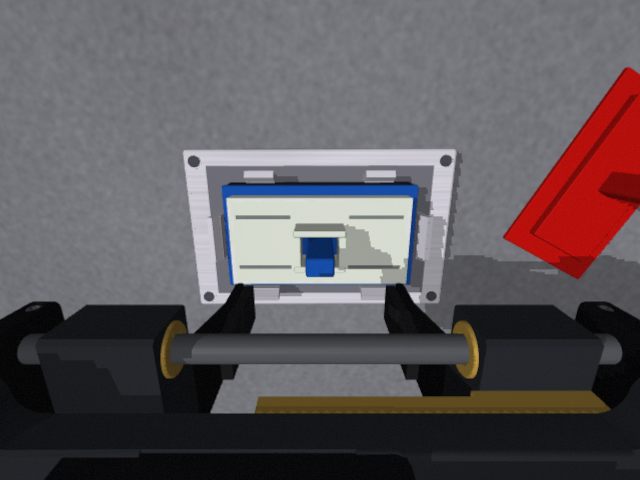

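The wrist view shows the carrier flat between the guides with the cover nested on it; the sleeve is at (320,250). The measurements confirm it is home. Now to grip the sleeve.

>>> {"fn": "move_arm", "kwargs": {"rows": [[[0,0,0.25],[0,0,0],70],[[0,0,0.5],[0,0,0],70],[[0,0,0.7],[0,0,0],70],[[0,0,0.85],[0,0,0],70],[[0,0,0.95],[0,0,0],70],[[0,0,1.0],[0,0,0],70],[[0,0,1.0],[0,0,0],70]]}}

```text
time_s: 12.08
eef_pos: [0.5339, 0.1765, 0.0516]
ee_rot: [-0.0, 0.707, 0.708, -0.0]
wrist_force: [0.7, -1.1, 0.4]
gripper_width: 0.07
grip_force: 0.0
```

>>> {"fn": "move_arm", "kwargs": {"rows": [[[0,0,0.02],[0,0,0],70],[[0,0,0.02],[0,0,0],55],[[0,0,0.02],[0,0,0],46],[[0,0,0.02],[0,0,0],42],[[0,0,0.02],[0,0,0],30],[[0,0,0.02],[0,0,0],30],[[0,0,0.02],[0,0,0],30],[[0,0,0.02],[0,0,0],30]], "force": 25}}

```text
time_s: 13.08
eef_pos: [0.5339, 0.1765, 0.0496]
ee_rot: [0.0, 0.707, 0.708, 0.0]
wrist_force: [-0.4, 0.1, 0.9]
gripper_width: 0.0394
grip_force: 25.0
```

>>> {"fn": "move_arm", "kwargs": {"rows": [[[0,0,-0.03],[0,0,0],30],[[0,0,-0.08],[0,0,0],30],[[0,0,-0.15],[0,0,0],30],[[0,0,-0.25],[0,0,0],30],[[0,0,-0.35],[0,0,0],30],[[0,0,-0.45],[0,0,0],30],[[0,0,-0.55],[0,0,0],30],[[0,0,-0.65],[0,0,0],30],[[0,0,-0.75],[0,0,0],30],[[0,0,-0.85],[0,0,0],30],[[0,0,-0.95],[0,0,0],30],[[0,0,-1.0],[0,0,0],30],[[0,0,-1.0],[0,0,0],30]]}}

```text
time_s: 14.7
eef_pos: [0.534, 0.1765, 0.1499]
ee_rot: [0.0, 0.707, 0.708, 0.0]
wrist_force: [0.3, 0.3, -1.5]
gripper_width: 0.0399
grip_force: 25.0
```

>>> {"fn": "move_arm", "kwargs": {"rows": [[[0,0,-0.1],[0,0,0],30],[[0,0,-0.2],[0,0,0],30],[[0,0,-0.2],[0,0,0],30],[[0,0,-0.2],[0,0,0],30],[[0,0,-0.2],[0,0,0],30],[[0,0,-0.2],[0,0,0],30],[[0,0,-0.2],[0,0,0],30]]}}

```text
time_s: 15.58
eef_pos: [0.5338, 0.1764, 0.1694]
ee_rot: [-0.0, 0.707, 0.708, -0.0]
wrist_force: [0.4, 0.0, -1.1]
gripper_width: 0.0395
grip_force: 25.0
```

```bash
python3 - <<'E'
from h import *
from m import rect
s=env.sense(); print(s["time_s"],s["eef_pos"],s["grip_force"],s["gripper_width"],s["wrist_force"])
im,d,f,cx,cy,T=cam("side"); P=cloud(d,f,cx,cy,T)
cv2.imwrite("pics/side5.png",cv2.resize(im[150:400,150:400],(600,600)))
hsv=cv2.cvtColor(im,cv2.COLOR_BGR2HSV); H,S,V=[hsv[...,i].astype(int) for i in range(3)]; z=P[...,2]
k=(abs(P[...,0]-.534)<.12)&(abs(P[...,1]-.177)<.08); b=k&(H>100)&(H<130)&(S>120)&(V>40)
for n,m in (("flange",b&(z>.02)&(z<.034)),("post top",b&(z>.09)),("tray",k&(S<80)&(V>90)&(z>.13)&(z<.18))):
    print(n,m.sum(),rect(P[m]) if m.sum()>4 else "",np.median(z[m]))
E
```

```text
15.575 [0.53375658 0.17640755 0.16938377] 24.99958097934723 0.03951310654378303 [ 0.4451276   0.03843454 -1.14329141]
flange 970 (array([532.1, 178. ]), array([168.3,  94.9]), np.float32(0.35)) 0.027823044802596453
post top 23 (array([533.4, 184.5]), array([21. ,  5.7]), np.float32(7.89)) 0.0953424826447512
tray 1582 (array([533.2, 177.5]), array([ 80. , 156.7]), np.float32(-0.15)) 0.1620176589265523
```

View pics/side5.png

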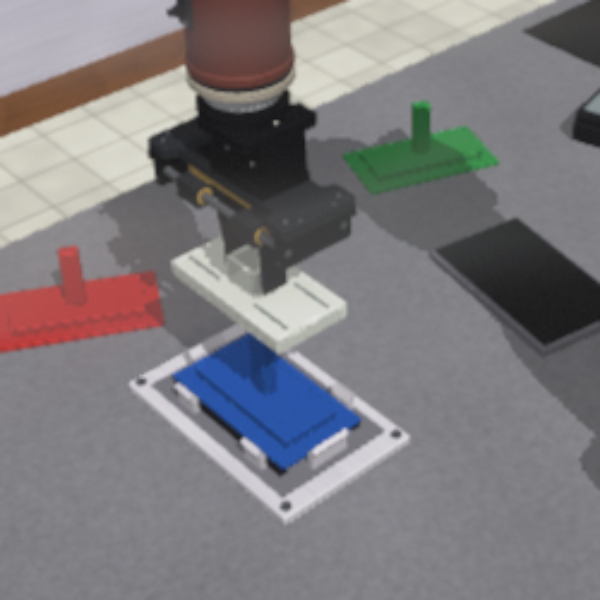

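The side view shows the cover held level at (260,290), clear of the post, and the blue carrier flat in the jig at (265,400). Now I'll hand it in.

```bash
python3 -c "
from workcell import ticket
print(ticket.close_job())"
```

```text
the job is handed in; nothing more can be done
None
```

The job is handed in (no verdict was returned): the blue carrier is seated flat in the jig, and the gripper holds the white cover level and still, about 120 mm above its nested position and clear of the post.

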